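# Feed the washer rack past the spring gate to the screw jack

## Task

Press down the bar beside the feed chute with one fingertip to swing the gate up, and while you hold it up push the washer rack through the chute past the gate with the other finger, fully home against the end stop; then let go so that the gate falls shut behind the rack. The gate must not touch the rack, the rack is only pushed (never lifted), and the loose things around are left where they are.

Things in the scene. Friction and masses are not known exactly. Their poses are not given: they have to be found in the camera images.
- chute: Fixed feed chute on a dark steel base plate 335 x 94 mm. Origin: on the bench under the gate blade, on the chute's centre line; +x = feed direction, towards the screw jack; +y = side away from the press bar; z up. The rack slides on the plate (z = 10 mm) between rails with inner faces at y = +-29.5 mm, tops at z = 24 mm, from x = -138 to 94 mm.
- home (a point): Point (48, 0, 10) mm in the chute's frame: where the rack's origin lies when its nose touches the end stop, a steel block across the chute's end with its face at x = 86 mm and its top at z = 26 mm.
- rack: Loose aluminium slide tray with two short spindles of bronze thrust washers, 0.3 to 0.6 kg. Origin: centre of the underside of the tray body; +x = feed direction, z up. Body 76 x 56 mm, rim 14 mm, spindles 25 mm high. Behind it a flat tongue (26 mm wide, 5 mm thick) leads back to an upturned push plate. Starts wholly before the gate.
- push_face (a point): Centre line of the rear face of the rack's push plate, (-118, 0, 30) mm in the rack's frame. The plate is 48 mm wide (y +-24), 6 mm thick and 44 mm high. Push it along the chute's +x; with the rack home it lies at x = -70 mm in the chute's frame.
- gate (a joint): Angle of the gate, rad: 0 = shut (a spring and its weight close it); grows as the press bar goes down; stop at 0.85. At 0.6 or more the blade clears washers and spindles. Holding the bar down takes 3 to 8 N; the angle stays the same as a fingertip slides along the bar at one height.
- gate_blade (a point): Middle of the gate blade's lower edge: 20 mm above the bench when shut, so it stops the tray body while the tongue passes below. The blade is a steel plate 4 mm thick across the chute at chute x = 0; it swings up about the hinge line on the bar side, its free end to about 105 mm above the bench.
- hinge (a point): Point on the hinge line at the blade: (0, -46, 38) mm in the chute's frame; the line runs along the chute's x. Three bearing blocks on it reach 48 mm above the bench.
- bar_mid (a point): Top of the press bar, mid length, 30 mm out from the hinge line; moves with the gate. The bar is a steel strip beside the chute, chute x = -228 to -58 mm, reaching from 12 to 54 mm outward (-y) of the hinge line. Shut: slopes up outward at 0.42 rad, this point 52 mm above the bench. Gate at 0.7: slopes down outward at 0.28 rad, point at 32 mm. Press it anywhere 20 to 50 mm out.
- cube: Bystander, loose: green anodized modular fixture cube, 50 mm; origin under its centre.
- plunger: Bystander, loose: stainless toggle plunger clamp, about 105 x 34 mm, 73 mm high; origin under its base plate.
- washers: Bystander, loose: stack of bronze thrust washers, 48 mm across, 30 mm high; origin under its centre.
- pusher: Bystander, loose: grey rubber-tipped pusher lying down, 131 mm long, 27 mm high; origin under its middle.
- vblock: Bystander, loose: steel V-block 60 x 40 x 36 mm; origin under its centre.
- stepblock: Bystander, loose: dark step block 64 x 30 x 48 mm; origin under its centre.
- nut: Bystander, loose: hexagon flange nut, 34 mm across, 22 mm high; origin under its centre.
Mind the look-alikes: they are no part of the job. Leave any blue, purple or red look-alike of the rack alone.

How it is judged:
By the outcome, as a careful person would: the job done as asked, in the order asked, and still so for the second after the job is handed in, with the robot touching nothing.
It also fails if it takes over 42 s, if anything falls off the work surface, if the arm or the gripper's body presses on something with over 40 N, if the wrist force passes 120 N, or if a joint passes its speed limit or range.

## Robot

A 7-joint arm with a two-finger parallel gripper is mounted at the origin on the work surface. World frame = base frame: x ahead of the robot, y to its left, z up, the work surface at z = 0. Lengths are in m, angles in rad, forces in N, time in s.
With the tool pointing down it reaches from about 0.4 to 0.85 m from the base axis. Payload 10.4 kg.
Tool frame: the origin (TCP) lies midway between the tips of the shut fingers; the grasp point (between the pads) lies 19 mm behind it; z points along the fingers, y is the line along which they close (so a half turn about z gives the same grasp; the last joint's range is limited). The gripper opens to 85 mm and grips with 20 to 120 N. Pads are 22 mm wide; open, the fingers measure 114 mm over their backs; the gripper's body (76 mm by 85 mm) begins 54 mm behind the grasp point. The pads swing forward as they close: fully open they stand 13 mm farther back than shut.
Start: joints at [1.311, 0.332, -0.065, 1.46, 0.022, 1.35, -0.088], TCP at [0.147, -0.608, 0.231] pointing down, gripper open.
Joint ranges: [-2.6, 2.6], [-0.5, 2.12], [-1.47, 1.34], [0.16, 2.42], [-1.27, 4.41], [0.06, 2.06], [-2.6, 2.6]. Speed limits (rad/s): [2.22, 2.22, 2.79, 2.79, 3.14, 3.14, 3.14].

## Interface

Orientations are given as a unit quaternion [x, y, z, w].
In Python, from workcell import env, camera, camera_model gives the robot as it stands.
- The arm moves only by the tool carry_out, never from a script. Its argument "commands" is a list of rows, each a list of 3 entries, a list of its own where there are three numbers: the opening in per cent of the stroke, from 0 (shut) to 100 (fully open), then the shift along the tool's x, y, z in cm, then the turn, a rotation vector about the tool's x, y, z in rad. In form: [[claw, [tx, ty, tz], [wx, wy, wz]], ...]. A call has 1 to 10 rows; each row is the pose to reach, as a shift and turn from the pose commanded when the call began, along the tool's axes at that moment; what a row does not reach only later rows make up. A row lasts 1/10 s, in which the tool goes at most 50 mm and 8.59 degrees, less where a joint would pass 70% of its speed; a pose out of reach is approached as far as the arm can. A call with a gripper value outside its range is refused whole. The fingers move at their own pace and stop on an object; "force" is the grip in N (left out, the last holds). Time passes only in rows, so rows that repeat a pose let the fingers close. It gives the time, the measured TCP pose, the force, the opening and the grip force at its end, in the units of the state.
- env.get_state(): the state, without advancing time (a new reading comes with each control period).
- camera(name): name is "scene" or "top" or "wrist"; returns the picture (384x512x3 uint8, red, green, blue); there is no depth.
- camera_model(name): a dict with "fovy" (degrees; the focal length in pixels is half the picture's height over the tangent of half this angle, whatever the lens; pixels are square), "cx", "cy" (the principal point, pixels), "origin" and "rotation" of the camera in the world; the wrist camera has in their place "T_tool_cam" (4x4, takes a point from camera to tool coordinates, whose origin is the TCP and whose axes are the flange's). Camera axes: x right, y up, looking along -z (the intrinsics and any distortion apply to the point x, -y, -z); pixel columns grow to the right and rows downward; lengths in m; the calibration is good to about 2 mm. A picture is of the moment at which its call begins: read the wrist's pose just before it. camera_model takes no time and is no camera call.
- env.close_job(): hands the job in; it is judged then, once.
The state is a dict: "clock": time; "qpos": joint angles; "joint_vel": joint speeds; "joint_torque": joint torques, N m; "position": TCP position; "tool_rot": TCP orientation; "contact_force": force on the tool from outside, world axes, zero at the start; "torque": the same for the moment, N m; "width": finger opening in m; "gripper_force": force on a finger pad.
Only numpy, scipy, OpenCV 4.12 (cv2) and the standard library are available. Lean on these libraries where they do the work, as an engineer would, in place of code of your own. Each camera call takes 0.05 s, during which the arm holds its last target. There are 200 camera calls.

## Working session

There is one attempt and no reset: what is moved stays moved. The work goes in short steps, Python scripts to look and compute and a tool call to move; the robot and the scene stay as the last step left them, time stands still between calls to the robot, and variables do not carry over. Pictures are saved under pics/ and viewed, at most 10 in all, crops included, and the job is handed in when it is done.

Besides the shell and the picture viewer there is one more tool, called after "Emit:" by a JSON object that holds its "method" and its "body". carry_out: Moves the arm, as the interface text tells. Its arguments: {"type":"object","properties":{"commands":{"type":"array"},"force":{"type":"number"}},"required":["commands"]}

```bash
mkdir -p pics
python3 - <<'E'
from workcell import env,camera,camera_model
import cv2
for n in("scene","top"):
    im=camera(n); cv2.imwrite(f"pics/{n}0.png",im[:,:,::-1])
    cv2.imwrite(f"pics/{n}0b.png",cv2.resize(im[:,:,::-1],(800,600),interpolation=cv2.INTER_CUBIC))
    print(camera_model(n))
print(camera_model("wrist"));print(env.get_state())
E
```

```text
{'fovy': 46.3253993853576, 'cx': 257.419369989185, 'cy': 187.10027049235305, 'origin': array([ 0.90817822, -0.48876735,  0.72379509]), 'rotation': array([0.35768855, 0.08652447, 0.24577929, 0.89675245])}
{'fovy': 51.17683844901851, 'cx': 248.4011948727316, 'cy': 188.26291275588727, 'origin': array([0.45439327, 0.05638827, 1.00408268]), 'rotation': array([ 0.04613907, -0.04340512, -0.69791061,  0.71337786])}
{'fovy': 60.12246825821911, 'cx': 253.32731446640577, 'cy': 193.5863729650463, 'T_tool_cam': array([[-4.74832973e-04,  9.56152440e-01,  2.92869059e-01,
         7.58503753e-02],
       [ 9.99998609e-01, -1.41993479e-05,  1.66767038e-03,
        -8.25882154e-04],
       [ 1.59870565e-03,  2.92869444e-01, -9.56151104e-01,
        -1.41143921e-01],
       [ 0.00000000e+00,  0.00000000e+00,  0.00000000e+00,
         1.00000000e+00]])}
{'clock': 0.1, 'qpos': array([ 1.31137083,  0.33280366, -0.06465778,  1.46083464,  0.02159275,
        1.34987212, -0.08848869]), 'joint_vel': array([-0.00015057, -0.00225622, -0.00079086, -0.00202662, -0.0002604 ,
        0.00086521, -0.00101749]), 'joint_torque': array([ 2.07585603e-03, -6.26743698e+01,  5.00384043e-02, -3.92429101e+01,
        1.63680129e-02,  6.92874353e-03, -6.10228881e-06]), 'position': array([ 0.14653825, -0.60725349,  0.23060933]), 'tool_rot': array([ 9.92997890e-01,  1.18130509e-01, -1.01982282e-04, -6.02956354e-04]), 'contact_force': array([-1.45886831, -0.24845839, -0.41610104]), 'torque': array([0.01078263, 0.01794755, 0.0373547 ]), 'gripper_force': 0.0, 'width': 0.0854783396366983}
```

View pics/top0b.png

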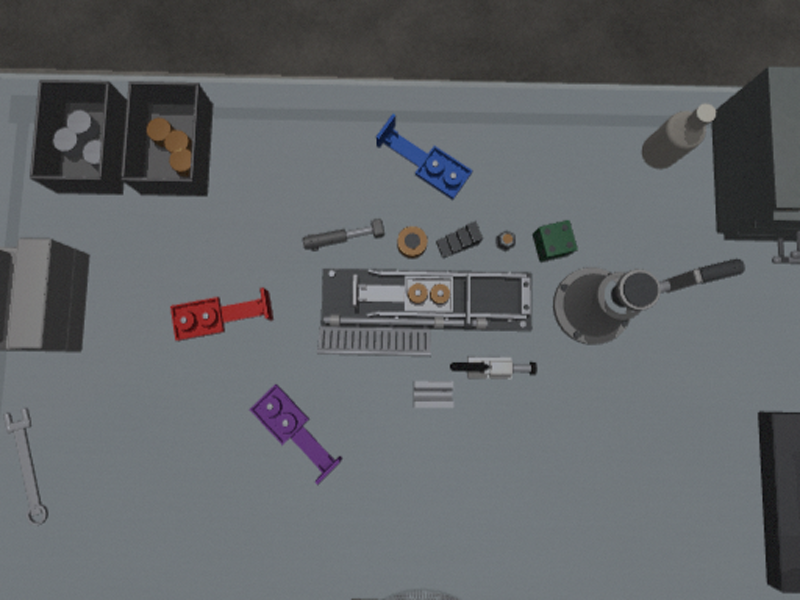

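View pics/scene0b.png

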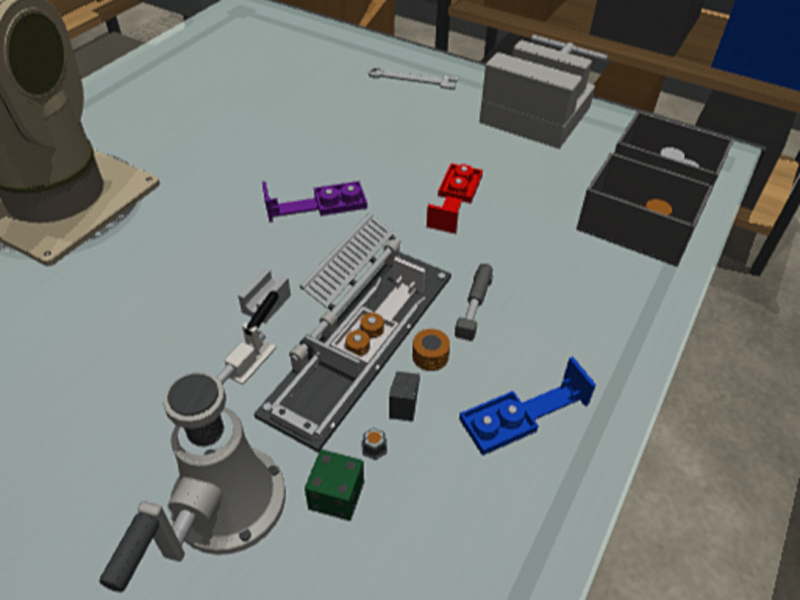

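The top view shows the chute from (322,269) to (533,330), feeding image-right (world −y) to the jack. The grey rack is left of the gate blade, which is at about x=468. The ribbed press bar is below, at (318–431, 330–355). I'll zoom in for exact points.

Run:
```python
import cv2
im=cv2.imread("pics/top0.png")[165:233,198:348]
cv2.imwrite("pics/topz.png",cv2.resize(im,None,fx=5.3,fy=5.3,interpolation=cv2.INTER_CUBIC))
```

```text
(no output)
```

View pics/topz.png

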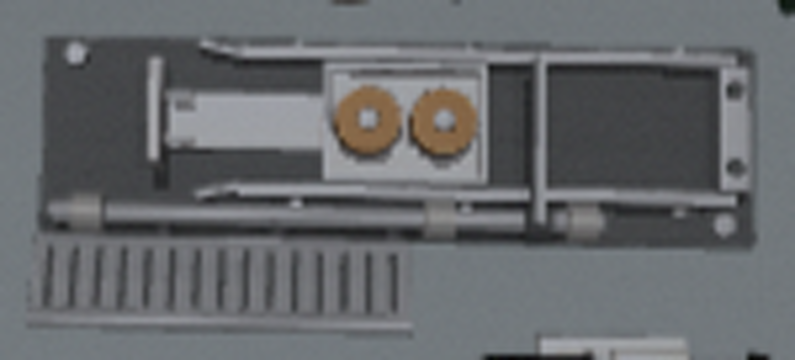

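```bash
cat > h.py <<'E'
import numpy as np
from scipy.spatial.transform import Rotation as R
def proj(P,m,o=None,r=None):
    o=m["origin"] if o is None else o
    r=R.from_quat(m["rotation"]).as_matrix() if r is None else r
    c=(np.atleast_2d(P)-o)@r; f=192/np.tan(np.radians(m["fovy"])/2)
    return np.c_[m["cx"]+f*c[:,0]/-c[:,2], m["cy"]-f*c[:,1]/-c[:,2]]
def ch2w(p,c):  # chute (m) -> world; c=(x,y,yaw)
    return R.from_euler("z",c[2]).apply(p)+[c[0],c[1],0]
E
python3 - <<'E'
from h import *; from workcell import camera_model
from scipy.optimize import least_squares
m=camera_model("top")
pts=[(46,38,'L',47,10),(753,50,'R',47,10),(752,245,'R',-47,10),(40,228,'L',-47,10),(720,66,86,29.5,26),(720,190,86,-29.5,26),
(28,325,-228,-98,61),(411,330,-58,-98,61),(148,57,'P',24,54),(148,160,'P',-24,54)]
uv=np.array([[198+(p[0]+.5)/5.3-.5,165+(p[1]+.5)/5.3-.5] for p in pts])
def P(v):
    d={'L':v[3],'R':v[3]+.335,'P':v[4]}
    return ch2w(np.array([[d[p[2]] if isinstance(p[2],str) else p[2]/1e3,p[3]/1e3,p[4]/1e3] for p in pts]),v)
s=least_squares(lambda v:(proj(P(v),m)-uv).ravel(),[.5,0,-1.57,-.235,-.17],loss="soft_l1")
print(s.x.round(4)); print((proj(P(s.x),m)-uv).round(2).tolist())
c=s.x
print("blade",[198*0+((q-[198,165])*5.3).round(0) for q in proj(ch2w(np.array([[0,.029,.06],[0,-.046,.04]]),c),m)])
print("startTCP above", ch2w(np.array([[c[4]-.03,-.03,.15]]),c))
E
```

```text
[ 0.5804 -0.0615 -1.5706 -0.2301 -0.1777]
[[0.01, -2.71], [-0.09, -2.16], [0.36, -1.58], [-0.19, -1.29], [-0.03, 0.58], [0.09, 1.01], [-0.19, 0.36], [0.09, 1.0], [0.28, 0.43], [-0.3, 0.88]]
blade [array([542.,  52.]), array([536., 222.])]
startTCP above [[0.55039367 0.1462676  0.15      ]]
```

Run:
```python
from h import *; from workcell import camera_model
from scipy.optimize import least_squares
m=camera_model("top")
pts=[(46,38,'L',47,10),(753,50,'R',47,10),(752,245,'R',-47,10),(40,228,'L',-47,10),(720,66,86,29.5,26),(720,190,86,-29.5,26),
(28,325,-228,-98,61),(411,330,-58,-98,61),(148,57,'P',24,54),(148,160,'P',-24,54)]
uv=np.array([[198+(p[0]+.5)/5.3-.5,165+(p[1]+.5)/5.3-.5] for p in pts])
def P(v):
    d={'L':v[3],'R':v[3]+.335,'P':v[4]}
    return ch2w(np.array([[d[p[2]] if isinstance(p[2],str) else p[2]/1e3,p[3]/1e3+(v[5] if p[2] in('L','R') else 0),p[4]/1e3] for p in pts]),v)
s=least_squares(lambda v:(proj(P(v),m)-uv).ravel(),[.5,0,-1.57,-.235,-.17,-.005],loss="soft_l1")
print(s.x.round(4)); print((proj(P(s.x),m)-uv).round(2).tolist())
c=s.x; np.save("c.npy",c)
print("TCP goal", ch2w(np.array([[c[4]-.03,-.031,.15]]),c))
```

```text
[ 0.5823 -0.0614 -1.5688 -0.23   -0.1777 -0.0066]
[[-0.09, -0.69], [-0.09, -0.36], [0.42, 0.26], [-0.22, 0.79], [-0.09, -0.23], [0.07, 0.19], [-0.13, -0.26], [0.14, 0.25], [0.27, -0.21], [-0.27, 0.24]]
TCP goal [[0.55087936 0.14622834 0.15      ]]
```

```bash
cat >> h.py <<'E'
def rel(st,goals):  # goals: chute-frame TCP (mm); prints shift cm, turn
    c=np.load("c.npy"); T=R.from_quat(st["tool_rot"])
    yaw=c[2]+np.pi; Rg=R.from_matrix(np.c_[[np.cos(yaw),np.sin(yaw),0],[np.sin(yaw),-np.cos(yaw),0],[0,0,-1]])
    for g in goals:
        w=ch2w(np.array(g)/1e3,c); print(g,w.round(4),"shift cm",(T.inv().apply(w-st["position"])*100).round(2),"turn",(T.inv()*Rg).as_rotvec().round(3))
def where(st):
    c=np.load("c.npy"); return R.from_euler("z",c[2]).inv().apply(st["position"]-[c[0],c[1],0])*1e3
E
python3 - <<'E'
from h import *; from workcell import env
rel(env.get_state(),[(190,-160,230),(-208,-35,200),(-208,-35,110)])
E
```

```text
(190, -160, 230) [ 0.4227 -0.2517  0.23  ] shift cm [ 35.18 -28.08   0.09] turn [-1.000e-03 -1.000e-03 -1.336e+00]
(-208, -35, 200) [0.5469 0.1465 0.2   ] shift cm [ 56.6  -63.88   3.14] turn [-1.000e-03 -1.000e-03 -1.336e+00]
(-208, -35, 110) [0.5469 0.1465 0.11  ] shift cm [ 56.6  -63.87  12.14] turn [-1.000e-03 -1.000e-03 -1.336e+00]
```

Emit:
{"method": "carry_out", "body": {"commands": [[91,[5,-4,0],[0,0,-0.15]],[91,[10,-8,0],[0,0,-0.3]],[91,[15,-12,0],[0,0,-0.45]],[91,[20,-16,0],[0,0,-0.6]],[91,[25,-20,0],[0,0,-0.75]],[91,[30,-24,0],[0,0,-0.9]],[91,[35.2,-28.1,0],[0,0,-1.05]],[91,[38,-33,0],[0,0,-1.2]],[91,[42,-37,0],[0,0,-1.336]],[91,[44,-41,0],[0,0,-1.336]]]}}

```text
clock: 1.1
position: [0.4339, -0.1978, 0.2312]
tool_rot: [0.705, 0.71, -0.0, 0.0]
contact_force: [1.1, 0.6, -0.1]
width: 0.0777
gripper_force: 0.0
```

Run:
```python
from h import *; from workcell import env
s=env.get_state();print(where(s),s["clock"],s["width"],s["contact_force"])
rel(s,[(-208,-35,200),(-208,-35,110)])
```

```text
[ 136.06386176 -148.61360583  231.18973019] 1.1 0.07770906657930986 [ 1.14546876  0.61047352 -0.05907765]
(-208, -35, 200) [0.5469 0.1465 0.2   ] shift cm [34.35 11.53  3.11] turn [0.    0.    0.005]
(-208, -35, 110) [0.5469 0.1465 0.11  ] shift cm [34.35 11.53 12.11] turn [0.    0.    0.005]
```

Emit:
{"method": "carry_out", "body": {"commands": [[91,[5,1.7,0],[0,0,0]],[91,[10,3.4,0],[0,0,0]],[91,[15,5.1,0],[0,0,0]],[91,[20,6.8,0],[0,0,0]],[91,[25,8.5,1],[0,0,0]],[91,[30,10,2],[0,0,0]],[91,[33,11,3],[0,0,0]],[91,[33.8,11.5,3.1],[0,0,0]],[91,[33.8,11.5,3.1],[0,0,0]],[91,[33.8,11.5,3.1],[0,0,0]]]}}

```text
clock: 2.1
position: [0.5476, 0.1375, 0.2001]
tool_rot: [0.707, 0.708, -0.0, 0.0]
contact_force: [-0.2, -0.6, 0.5]
width: 0.0775
gripper_force: 0.0
```

Run:
```python
from h import *; from workcell import env,camera,camera_model
import cv2
s=env.get_state();im=camera("wrist");m=camera_model("wrist");print(where(s),s["clock"],s["width"],s["contact_force"])
rel(s,[(-208,-35,200),(-208,-35,110),(-208,-35,52)])
T=np.eye(4);T[:3,:3]=R.from_quat(s["tool_rot"]).as_matrix();T[:3,3]=s["position"];C=T@m["T_tool_cam"]
c=np.load("c.npy")
im=im[:,:,::-1].copy();im=cv2.resize(im,(800,600))
pts=[(-177.7,24,54),(-177.7,-24,54),(-228,-98,61),(-58,-98,61),(-58,-58,45),(-228,-58,45),(-138,29.5,24),(-138,-29.5,24)]
for q in proj(ch2w(np.array(pts)/1e3,c),m,C[:3,3],C[:3,:3]): cv2.drawMarker(im,tuple(int(a*1.5625) for a in q),(0,0,255),0,10,1)
cv2.imwrite("pics/w1.png",im)
```

```text
[-198.95362683  -34.30783993  200.09298565] 2.1 0.0774991972284564 [-0.2491242  -0.61991999  0.47002283]
(-208, -35, 200) [0.5469 0.1465 0.2   ] shift cm [ 0.9  -0.07  0.01] turn [-0.001  0.001 -0.001]
(-208, -35, 110) [0.5469 0.1465 0.11  ] shift cm [ 0.91 -0.06  9.01] turn [-0.001  0.001 -0.001]
(-208, -35, 52) [0.5469 0.1465 0.052 ] shift cm [ 0.91 -0.06 14.81] turn [-0.001  0.001 -0.001]
```

View pics/w1.png

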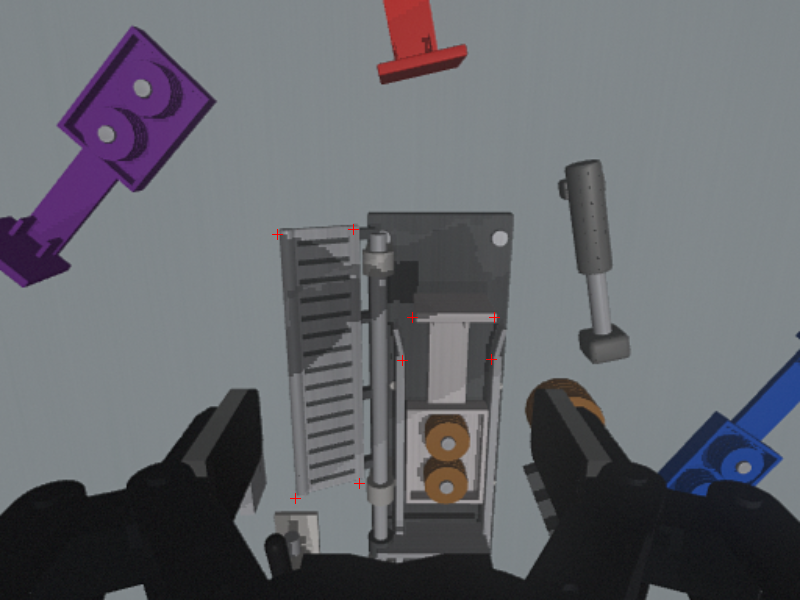

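The fit holds: the overlay marks sit on the rack's push plate at (412–495,317), on the rails and on the press bar. Both fingers will be in line behind the push plate, so I'm lowering.

Emit:
{"method": "carry_out", "body": {"commands": [[91,[0.9,-0.1,3],[0,0,0]],[91,[0.9,-0.1,6],[0,0,0]],[91,[0.9,-0.1,9],[0,0,0]],[91,[0.9,-0.1,12],[0,0,0]],[91,[0.9,-0.1,13.5],[0,0,0]],[91,[0.9,-0.1,14],[0,0,0]],[91,[0.9,-0.1,14],[0,0,0]],[91,[0.9,-0.1,14],[0,0,0]]]}}

```text
clock: 2.95
position: [0.5475, 0.1476, 0.0618]
tool_rot: [0.707, 0.708, 0.001, 0.001]
contact_force: [0.5, 0.3, 0.7]
width: 0.0776
gripper_force: 0.0
```

Emit:
{"method": "carry_out", "body": {"commands": [[91,[0,0,0.4],[0,0,0]],[91,[0,0,0.8],[0,0,0]],[91,[0,0,0.8],[0,0,0]]]}}

```text
clock: 3.25
position: [0.5464, 0.1475, 0.052]
tool_rot: [0.706, 0.708, -0.0, -0.0]
contact_force: [-0.1, 0.4, 0.3]
width: 0.0776
gripper_force: 0.0
```

Emit:
{"method": "carry_out", "body": {"commands": [[91,[0,0,0.4],[0,0,0]],[91,[0,0,0.8],[0,0,0]],[91,[0,0,0.8],[0,0,0]]]}}

```text
clock: 3.55
position: [0.5464, 0.1476, 0.0438]
tool_rot: [0.706, 0.708, -0.0, -0.0]
contact_force: [1.3, 0.4, 0.6]
width: 0.0775
gripper_force: 0.5
```

Emit:
{"method": "carry_out", "body": {"commands": [[91,[0,0,0.4],[0,0,0]],[91,[0,0,0.8],[0,0,0]],[91,[0,0,0.8],[0,0,0]]]}}

```text
clock: 3.85
position: [0.5464, 0.1477, 0.0357]
tool_rot: [0.706, 0.708, -0.0, -0.0]
contact_force: [0.2, 0.4, 1.3]
width: 0.0779
gripper_force: 0.8
```

Run:
```python
from h import *; from workcell import env,camera,camera_model
import cv2
s=env.get_state();print(where(s),s["contact_force"],s["torque"])
a=camera("scene")[130:290,150:310,::-1];b=camera("wrist")[:,:,::-1]
cv2.imwrite("pics/s2.png",np.hstack([cv2.resize(a,(400,400),interpolation=cv2.INTER_CUBIC),cv2.resize(b,(400,300))[:,:] if 0 else cv2.copyMakeBorder(cv2.resize(b,(400,300)),0,100,0,0,0)]))
```

```text
[-209.12125121  -35.49607068   35.73272087] [0.15746865 0.44080543 1.34684421] [ 0.08447688  0.13122395 -0.02615499]
```

View pics/s2.png

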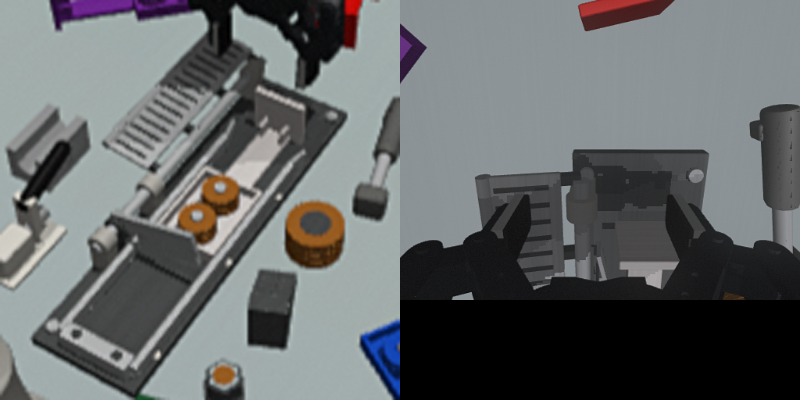

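The gate still looks shut and the left finger is just over the bar's rear end. I'll keep pressing in small steps.

Emit:
{"method": "carry_out", "body": {"commands": [[91,[0,0,0.3],[0,0,0]],[91,[0,0,0.6],[0,0,0]],[91,[0,0,0.6],[0,0,0]]]}}

```text
clock: 4.25
position: [0.5464, 0.1476, 0.0299]
tool_rot: [0.706, 0.708, -0.0, -0.0]
contact_force: [-1.8, 0.6, 2.9]
width: 0.0776
gripper_force: 1.1
```

Emit:
{"method": "carry_out", "body": {"commands": [[91,[0,0,0.3],[0,0,0]],[91,[0,0,0.5],[0,0,0]],[91,[0,0,0.5],[0,0,0]]]}}

```text
clock: 4.55
position: [0.5466, 0.1476, 0.0251]
tool_rot: [0.706, 0.708, 0.0, -0.0]
contact_force: [-1.7, 0.9, 2.1]
width: 0.0782
gripper_force: 1.5
```

Run:
```python
from h import *; from workcell import env,camera,camera_model
import cv2
s=env.get_state();print(where(s),s["contact_force"],s["torque"])
m=camera_model("scene");c=np.load("c.npy")
a=cv2.resize(camera("scene")[130:290,150:310,::-1],(560,560),interpolation=cv2.INTER_CUBIC)
# predicted free end of blade for gate angles: L from hinge along y, edge z 20 shut
for g,col in((0,(0,0,255)),(.6,(0,255,0)),(.85,(255,0,0))):
    for dy,dz in((75,-18),(75,10)):
        p=(0,-46+dy*np.cos(g)-dz*np.sin(g),38+dy*np.sin(g)+dz*np.cos(g))
        q=proj(ch2w(np.array(p)/1e3,c),m)[0]; print(g,p)
        cv2.drawMarker(a,tuple(int(v) for v in (q-[150,130])*3.5),col,0,10,1)
cv2.imwrite("pics/s3.png",a)
```

```text
[-209.07542906  -35.26678777   25.0517004 ] [-1.67619542  0.92901401  2.11297376] [0.13029748 0.31254544 0.00948897]
0 (0, np.float64(29.0), np.float64(20.0))
0 (0, np.float64(29.0), np.float64(48.0))
0.6 (0, np.float64(26.063735639336514), np.float64(65.49214443625344))
0.6 (0, np.float64(10.253746384275523), np.float64(88.60154165372444))
0.85 (0, np.float64(17.021783233898937), np.float64(82.46633375959227))
0.85 (0, np.float64(-4.01406811002926), np.float64(100.94586184437178))
```

View pics/s3.png

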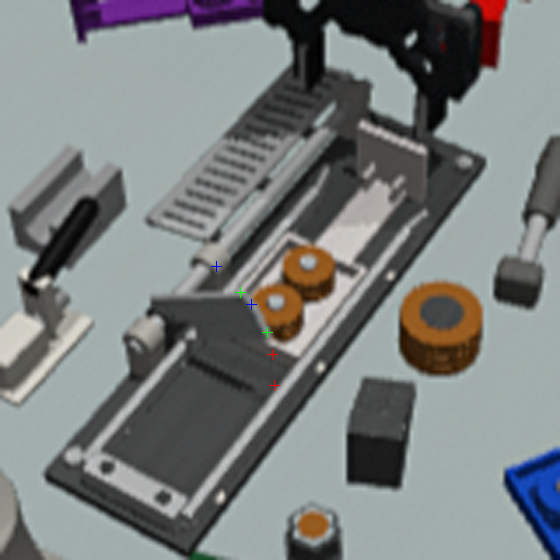

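The gate has swung up to about 0.6: the blade's free corner lies near my 0.6 marks at (240,293) and (267,332). I'll press another 5 mm and check again.

Emit:
{"method": "carry_out", "body": {"commands": [[91,[0,0,0.3],[0,0,0]],[91,[0,0,0.5],[0,0,0]],[91,[0,0,0.5],[0,0,0]]]}}

```text
clock: 4.9
position: [0.5471, 0.1476, 0.0203]
tool_rot: [0.706, 0.708, 0.0, 0.0]
contact_force: [1.4, 1.3, 3.8]
width: 0.0777
gripper_force: 1.6
```

Run:
```python
from h import *; from workcell import env,camera,camera_model
import cv2
s=env.get_state();print(where(s),s["contact_force"],s["torque"])
m=camera_model("scene");c=np.load("c.npy")
crop=cv2.imread("pics/scene0.png")[185:235,180:250]
new=camera("scene")[185:235,180:250,::-1]
f=8
A=[]
for im in(crop,new):
    a=cv2.resize(im,None,fx=5.7,fy=f,interpolation=cv2.INTER_CUBIC) if 0 else cv2.resize(im,None,fx=5.7,fy=5.7,interpolation=cv2.INTER_CUBIC)
    A.append(a)
for g,col in((0,(0,0,255)),(.6,(0,255,0)),(.7,(0,255,255)),(.85,(255,0,0))):
    p=(0,-46+75*np.cos(g)+18*np.sin(g),38+75*np.sin(g)-18*np.cos(g))
    q=proj(ch2w(np.array(p)/1e3,c),m)[0]
    for a in A: cv2.drawMarker(a,tuple(int(v) for v in (q-[180,185])*5.7),col,0,10,1)
cv2.imwrite("pics/s4.png",np.hstack(A))
```

```text
[-209.04316645  -34.80183872   20.27532081] [1.36769425 1.30700559 3.83968573] [ 0.11530959 -0.14108667 -0.04378436]
```

View pics/s4.png

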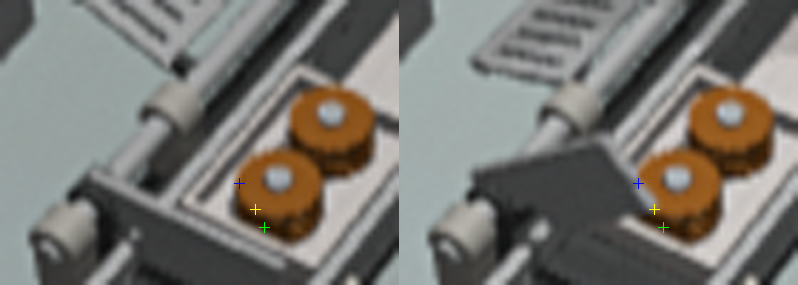

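The blade's lower corner now sits at about the 0.7 mark (652,207), with a 3.8 N hold, which is what I wanted. Next I push along −tool x.

Emit:
{"method": "carry_out", "body": {"commands": [[91,[-0.6,0,0.05],[0,0,0]],[91,[-1.2,0,0.05],[0,0,0]],[91,[-1.8,0,0.05],[0,0,0]],[91,[-2.3,0,0.05],[0,0,0]],[91,[-2.8,0,0.05],[0,0,0]],[91,[-3.3,0,0.05],[0,0,0]],[91,[-3.8,0,0.05],[0,0,0]],[91,[-4.3,0,0.05],[0,0,0]],[91,[-4.8,0,0.05],[0,0,0]],[91,[-4.8,0,0.05],[0,0,0]]]}}

```text
clock: 5.95
position: [0.5467, 0.0983, 0.0197]
tool_rot: [0.707, 0.707, -0.0, 0.0]
contact_force: [-2.3, 0.3, 2.1]
width: 0.0777
gripper_force: 1.7
```

Run:
```python
from h import *; from workcell import env,camera,camera_model
import cv2
s=env.get_state();print(where(s),s["contact_force"],s["torque"])
m=camera_model("scene");c=np.load("c.npy")
a=cv2.resize(camera("scene")[150:280,150:310,::-1],(800,650),interpolation=cv2.INTER_CUBIC)[:600]
for g,col in((.6,(0,255,0)),(.7,(0,255,255)),(.85,(255,0,0))):
    p=(0,-46+75*np.cos(g)+18*np.sin(g),38+75*np.sin(g)-18*np.cos(g))
    q=proj(ch2w(np.array(p)/1e3,c),m)[0]
    cv2.drawMarker(a,tuple(int(v) for v in (q-[150,150])*5),col,0,10,1)
cv2.imwrite("pics/s5.png",a)
```

```text
[-159.79218729  -35.25632351   19.73573737] [-2.33720739  0.30861517  2.05595367] [0.04081413 0.42550807 0.01950014]
```

View pics/s5.png

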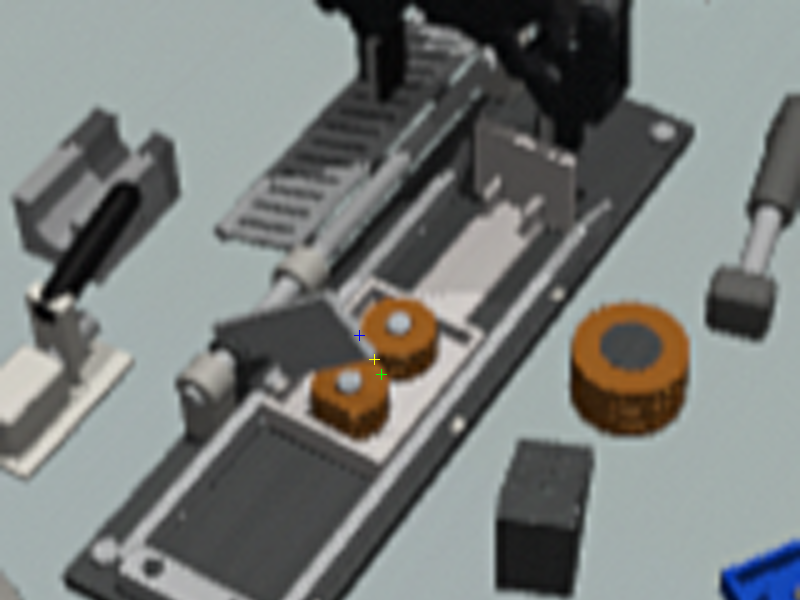

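The rack is sliding under the raised gate and the blade corner is still at about 0.72 (370,355). I'll keep pushing.

Emit:
{"method": "carry_out", "body": {"commands": [[91,[-0.8,0,0],[0,0,0]],[91,[-1.6,0,0],[0,0,0]],[91,[-2.4,0,0],[0,0,0]],[91,[-3.2,0,0],[0,0,0]],[91,[-4.0,0,0],[0,0,0]],[91,[-4.8,0,0],[0,0,0]],[91,[-5.6,0,0],[0,0,0]],[91,[-6.2,0,0],[0,0,0]],[91,[-6.8,0,0],[0,0,0]],[91,[-6.8,0,0],[0,0,0]]]}}

```text
clock: 7.0
position: [0.5469, 0.0305, 0.0198]
tool_rot: [0.707, 0.707, -0.0, 0.0]
contact_force: [-1.2, 0.2, 3.0]
width: 0.0772
gripper_force: 1.8
```

Emit:
{"method": "carry_out", "body": {"commands": [[91,[-0.3,0,0],[0,0,0]],[91,[-0.6,0,0],[0,0,0]],[91,[-0.8,0,0],[0,0,0]],[91,[-0.8,0,0],[0,0,0]]]}}

```text
clock: 7.4
position: [0.5468, 0.0236, 0.0198]
tool_rot: [0.706, 0.708, 0.0, -0.0]
contact_force: [-0.9, 4.3, 3.6]
width: 0.0777
gripper_force: 2.5
```

Emit:
{"method": "carry_out", "body": {"commands": [[91,[-0.1,0,0],[0,0,0]],[91,[-0.2,0,0],[0,0,0]],[91,[-0.2,0,0],[0,0,0]]]}}

```text
clock: 7.7
position: [0.5469, 0.0218, 0.0198]
tool_rot: [0.706, 0.708, 0.0, -0.0]
contact_force: [-1.2, 5.3, 4.3]
width: 0.0778
gripper_force: 2.8
```

Emit:
{"method": "carry_out", "body": {"commands": [[91,[-0.1,0,0],[0,0,0]],[91,[-0.2,0,0],[0,0,0]],[91,[-0.2,0,0],[0,0,0]]]}}

```text
clock: 8.0
position: [0.5468, 0.0207, 0.0199]
tool_rot: [0.706, 0.708, 0.0, -0.0]
contact_force: [-1.2, 6.8, 2.8]
width: 0.0779
gripper_force: 4.1
```

Emit:
{"method": "carry_out", "body": {"commands": [[91,[-0.1,0,0],[0,0,0]],[91,[-0.2,0,0],[0,0,0]],[91,[-0.2,0,0],[0,0,0]]]}}

```text
clock: 8.3
position: [0.5467, 0.0206, 0.02]
tool_rot: [0.705, 0.709, 0.001, -0.001]
contact_force: [-1.7, 12.5, 3.4]
width: 0.0777
gripper_force: 6.6
```

Emit:
{"method": "carry_out", "body": {"commands": [[91,[-0.1,0,0],[0,0,0]],[91,[-0.2,0,0],[0,0,0]],[91,[-0.2,0,0],[0,0,0]]]}}

```text
clock: 8.6
position: [0.5467, 0.0204, 0.0201]
tool_rot: [0.705, 0.71, 0.002, -0.001]
contact_force: [-2.5, 17.7, 5.0]
width: 0.0779
gripper_force: 9.4
```

Run:
```python
from h import *; from workcell import env,camera,camera_model
import cv2
s=env.get_state();print(where(s),s["contact_force"])
a=cv2.resize(camera("scene")[160:290,150:310,::-1],(730,593),interpolation=cv2.INTER_CUBIC)
cv2.imwrite("pics/s6.png",a)
```

```text
[-81.82557825 -35.43935859  20.12622387] [-2.47099831 17.74738352  4.96653603]
```

View pics/s6.png

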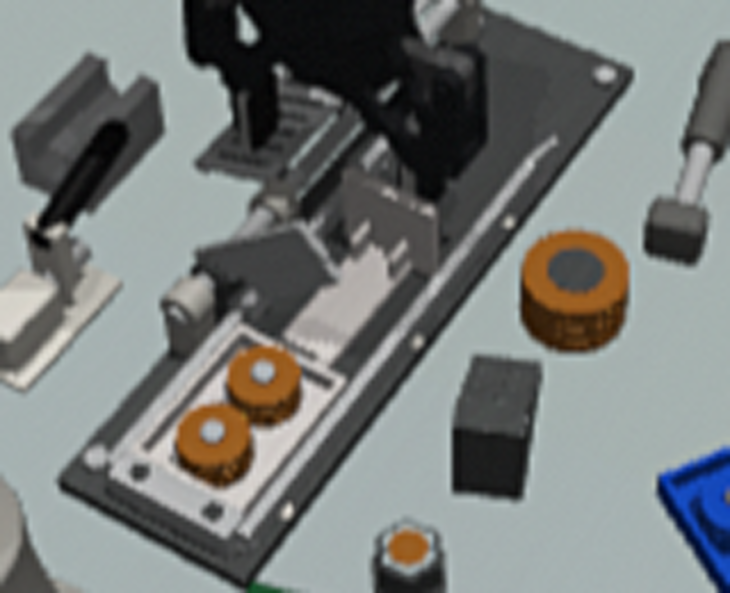

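The rack's nose is against the end stop and the gate is still up. I'll back off the push plate, then lift to let the gate fall.

Emit:
{"method": "carry_out", "body": {"commands": [[91,[0.5,0,0],[0,0,0]],[91,[1.2,0,0],[0,0,0]],[91,[1.8,0,0],[0,0,0]],[91,[1.8,0,0],[0,0,0]],[91,[1.8,0,-0.8],[0,0,0]],[91,[1.8,0,-1.6],[0,0,0]],[91,[1.8,0,-2.4],[0,0,0]],[91,[1.8,0,-3.2],[0,0,0]],[91,[1.8,0,-4.5],[0,0,0]],[91,[1.8,0,-7],[0,0,0]]]}}

```text
clock: 9.65
position: [0.5458, 0.0333, 0.0898]
tool_rot: [0.706, 0.708, -0.001, -0.001]
contact_force: [0.4, 0.3, -0.3]
width: 0.0777
gripper_force: 0.0
```

Emit:
{"method": "carry_out", "body": {"commands": [[91,[0,0,-4],[0,0,0]],[91,[0,0,-8],[0,0,0]],[91,[4,0,-10],[0,0,0]],[91,[8,0,-10],[0,0,0]],[91,[10,0,-10],[0,0,0]],[91,[10,0,-10],[0,0,0]]]}}

```text
clock: 10.25
position: [0.5458, 0.1375, 0.191]
tool_rot: [0.704, 0.71, 0.001, -0.0]
contact_force: [0.1, 0.1, -0.4]
width: 0.0781
gripper_force: 0.0
```

Run:
```python
from h import *; from workcell import env,camera
import cv2
s=env.get_state();print(where(s),s["contact_force"])
a=cv2.resize(camera("scene")[130:290,150:310,::-1],(400,400),interpolation=cv2.INTER_CUBIC)
b=cv2.resize(camera("top")[160:238,200:348,::-1],(760,400),interpolation=cv2.INTER_CUBIC)[:,360:]
cv2.imwrite("pics/s7.png",np.hstack([a,b]))
```

```text
[-198.99584622  -36.10435433  190.96977161] [ 0.05242772  0.09940738 -0.35910267]
```

View pics/s7.png

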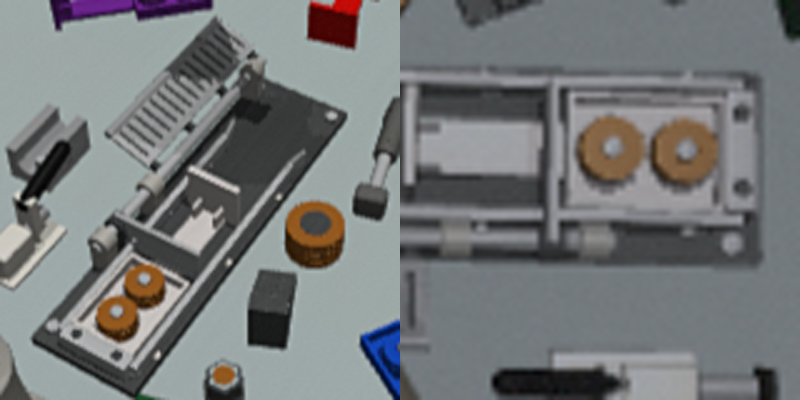

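The rack's nose touches the stop face (about x=725 in the right half), and the gate is shut behind it. I'm handing in.

```bash
python3 -c "
from workcell import env
print(env.close_job())"
```

```text
the job is handed in; nothing more can be done
None
```

The rack is home against the end stop, the gate fell shut behind it, and the job is handed in at about 10 s on the robot's clock; I saw no contact between gate and rack and no bystander moved in the pictures, but no verdict came back.

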